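# Wipe the palette knife and stand it in the mug

## Robot

A 6-joint arm with a two-finger parallel gripper is mounted at the origin on the work surface. World frame = base frame: x ahead of the robot, y to its left, z up, the work surface at z = 0. Lengths are in m, angles in degrees, forces in N, time in s.
With the tool pointing down it reaches from about 0.325 to 0.875 m from the base axis. Payload 4.4 kg.
Tool frame: the origin (TCP) lies on the centre line of the jaws, within the pads' length; the fingertips stand 22 mm ahead of it and the grasp point (between the pads) lies 3 mm ahead of it (bot.tcp_to_tips is the distance from the TCP to the fingertips, in m); z points along the fingers, y is the line along which they close (so a half turn about z gives the same grasp; the last joint's range is limited). The gripper opens to 85 mm and grips with 20 to 120 N. Pads are 22 mm wide; open, the fingers measure 114 mm over their backs; the gripper's body (76 mm by 85 mm) begins 54 mm behind the grasp point. The pads swing forward as they close: fully open they stand 13 mm farther back than shut.
Start: joints at [56.637, 11.837, 88.321, -0, 79.842, -8.623], TCP at [0.241, 0.522, 0.253] pointing down, gripper open.
Joint ranges: [-156.59, 156.59], [-49.26, 127.26], [12.9, 141.05], [-63.56, 243.56], [4.71, 150.69], [-161.64, 161.64]. Speed limits (degrees/s): [159.86, 159.86, 180, 180, 180, 180].

## Interface

Orientations are given as a 3x3 rotation matrix whose columns are the frame's x, y, z axes.
In Python, from bench import bot gives the robot as it stands. The module is installed in compiled form; this text tells all that it offers.
- The arm moves only by the tool step_arm, never from a script. Its argument "rows" is a list of rows, each an object with "travel": the shift along the tool's x, y, z as a fraction of full scale, a list of three; "yaw": the turn about the tool's z as a fraction of full scale. In form: [{"travel": [tx, ty, tz], "yaw": yaw}, ...]. A call has 1 to 12 rows; each row is the pose to reach, as a shift and turn from the pose commanded when the call began, along the tool's axes at that moment; what a row does not reach only later rows make up. Full scale, the value 1, is 0.08 m for a shift and pi/2 rad for a turn. A row lasts 1/10 s, in which the tool goes at most 50 mm and 8.59 degrees, less where a joint would pass 70% of its speed; a pose out of reach is approached as far as the arm can. A call with a number of a shift or a turn outside -1 to 1 is refused whole. A call with a gripper value outside its range is refused whole. "hand" is the opening, from 0 (shut) to 1 (fully open), set as the call begins (left out, the last holds). The fingers move at their own pace and stop on an object; "force" is the grip in N (left out, the last holds). Time passes only in rows, so rows that repeat a pose let the fingers close. It gives the time, the measured TCP pose, the force, the opening and the grip force at its end, in the units of the state.
- bot.get_obs(): the state, without advancing time (a new reading comes with each control period).
- bot.grab_frame(name): name is "scene" or "top"; returns the picture (420x560x3 uint8, blue, green, red); there is no depth.
- bot.camera_params(name): a dict with "fx", "fy", "cx", "cy" (pixels), "xyz" and "attitude" of the camera in the world. Camera axes: x right, y up, looking along -z (the intrinsics and any distortion apply to the point x, -y, -z); pixel columns grow to the right and rows downward; lengths in m; the calibration is good to about 2 mm. A picture is of the moment at which its call begins. camera_params takes no time and is no camera call.
- bot.hand_in(): hands the job in; it is judged then, once.
Trained networks look in the newest picture that a camera, given by its name, has taken for a name from the list of things; names that differ only in an ending like _2 or _b are one class to them, and where a whole thing is asked for, a point or a joint stands for the part that bears it (a point fixed in the world has none). Each returns a list of dicts, best first, with "score" (0 to 1); they miss things now and then, are a little off and sometimes report something else, mostly with a low value. They report only what shows in the picture. A call takes as long as a camera call. They do not tell look-alikes from the thing itself.
- bot.spot_in(camera, target): "rect" ([centre column, centre row, width, height] in pixels, round what is visible of it).
- bot.masks_of(camera, target): "pixels" (420x560 bool, what is visible of it) and "rect" ([centre column, centre row, width, height] in pixels, round what is visible of it).
- bot.landmark_of(camera, target): "at" ([column, row] in pixels: a listed point, or the origin of a listed thing).
The state is a dict: "clock": time; "joint_positions": joint angles; "qvel": joint speeds; "joint_torque": joint torques, N m; "ee_pos": TCP position; "eef_rot": TCP orientation; "force": force on the tool from outside, world axes, zero at the start; "ft_torque": the same for the moment, N m; "finger_gap": finger opening in m; "finger_force": force on a finger pad.
Only numpy, scipy, OpenCV 4.12 (cv2) and the standard library are available. Lean on these libraries where they do the work, as an engineer would, in place of code of your own. Each camera call takes 0.05 s, during which the arm holds its last target. There are 200 camera calls.

## Task

Lift the palette knife (red and black handle) up and off its peg. Over the green waste tub, wipe each face of its blade on the sprung white bar, black-handled face first and then, with the knife turned round, the red-handled face: hold the blade upright, press it lightly against the bar (a few newtons, never forcing it) and draw it upwards, in contact from just below the handle to the tip. Then stand the knife blade down in the white mug, setting it down rather than dropping it, let go, and leave the mug upright and everything else where it is.

Things in the scene. Friction and masses are not known exactly. Their poses are not given: they have to be found in the camera images.
- knife: Palette knife hanging blade down from any one of the stand's pegs. Origin: middle of the top edge of the hanging slot in its handle. z up along the handle, x through the thickness (-x towards the robot as it hangs), y across. Handle 12 mm thick, 28 mm wide, z = +52 to -60 mm, its -x half red, its +x half black. Slot through along x, 16 mm wide, z = 0 to -34 mm; solid above. 110 g.
- knife_tip (a point): Middle of the blade's lower end, 150 mm below the knife's origin. The steel blade is 3 mm thick (x), 28 mm wide (y), centred, from 60 to 150 mm below the origin.
- stand: Wooden stand fixed to the table, base 130 x 270 mm, with an upright cross board (front face at x = +4 mm, top 215 mm high). Origin: table level, at the pegs' roots. Three steel pegs 8 mm thick, at y = -95, 0, +95 mm, point to -x, their axis 205 mm above the table. A hanging tool's slot edge rests on the peg's top, 209 mm high.
- peg_end (a point): Top of the middle peg's upturned end (the other two are 95 mm either side along the stand's y). Pegs are straight to 62 mm before the stand's origin, then rise to this end, 70 mm before it, 219 mm high. To pass over it, a tool must be lifted 12 to 22 mm from where it hangs, then moved to the stand's -x.
- tub: Green open waste tub screwed to the table, 170 mm (x) by 150 mm (y), walls 70 mm high and 6 mm thick. Origin: centre of its underside. Its +x wall is a splash guard 130 mm high, inner face at x = +75 mm. In front of the guard a white wiper bar, along y, is carried on two rods 8 mm thick at y = -45 and +45 mm.
- wiper (a point): Point on the guard's inner face at the height of the wiper bar's axis (115 mm), mid-length. The bar is 10 mm thick, 120 mm long. Its distance is set by hand and unknown: axis 35 to 60 mm in front (tub's -x) of this point, so feel for it. It yields on springs towards the guard, 0.7 N per mm, up to 12 mm, then is hard.
- mug: Empty straight white mug without handle, loose, 68 mm outside diameter, 110 mm tall, wall 4 mm, floor about 5 mm thick. Origin: centre of its underside.
- comb: Blue comb, 172 mm tall, 44 mm wide; hangs from one of the stand's three pegs; same handle as the knife's but all blue; origin at the middle of its slot's top edge; leave alone
- mirror: White hand mirror with a round 74 mm disc at the bottom, 184 mm tall; hangs from one of the stand's three pegs; same handle as the knife's but all white; origin at the middle of its slot's top edge; leave alone
- pot_blue: On the table: a closed face-paint pot, 42 mm in diameter and 42 mm tall, with a blue lid; origin at the centre of its underside; leave alone
- pot_pink: On the table: a closed face-paint pot, 42 mm in diameter and 42 mm tall, with a red lid; origin at the centre of its underside; leave alone
- pot_yellow: On the table: a closed face-paint pot, 42 mm in diameter and 42 mm tall, with a yellow lid; origin at the centre of its underside; leave alone
- flask: Amber bottle, 44 mm in diameter, 110 mm tall, white cap; origin at the centre of its underside; leave alone
- brush: Paint brush lying on the table, 170 mm long, along its x; leave alone
Not all that is in view belongs to the job. Of the things shaped like the mug, the white one is meant. What is shaped like the tub but purple is not meant.

How it is judged:
By the outcome, as a careful person would: the job done as asked, in the order asked, and still so for the second after the job is handed in, with the robot touching nothing.
It also fails if it takes over 72 s, if anything falls off the work surface, if the arm or the gripper's body presses on something with over 40 N, if the wrist force passes 120 N, or if a joint passes its speed limit or range.

## Working session

There is one attempt and no reset: what is moved stays moved. The work goes in short steps, Python scripts to look and compute and a tool call to move; the robot and the scene stay as the last step left them, time stands still between calls to the robot, and variables do not carry over. Pictures are saved under pics/ and viewed, at most 10 in all, crops included, and the job is handed in when it is done.

Besides the shell and the picture viewer there is one more tool, called after ">>>" as name(argument=value, ...) on one line, values as JSON. step_arm: Moves the arm, as the interface text tells. Shift numbers are shares of 0.08 m and turn numbers shares of pi/2 rad, none past 1 either way. Its arguments: {"type":"object","properties":{"rows":{"type":"array","items":{"type":"object","properties":{"travel":{"type":"array","items":{"type":"number","minimum":-1,"maximum":1}},"yaw":{"type":"number","minimum":-1,"maximum":1}}}},"hand":{"type":"number"},"force":{"type":"number"}},"required":["rows"]}

```bash
mkdir -p pics; cat > h.py <<'E'
import numpy as np, cv2
from bench import bot
def cam(n):
    p=bot.camera_params(n); return p,np.array(p['xyz']),np.array(p['attitude']).reshape(3,3)
def ray(n,px):
    p,o,R=cam(n)
    d=np.array([(px[0]-p['cx'])/p['fx'],-(px[1]-p['cy'])/p['fy'],-1.]); d=R@d
    return o,d/np.linalg.norm(d)
def atz(n,px,z):
    o,d=ray(n,px); return o+d*(z-o[2])/d[2]
def proj(n,P):
    p,o,R=cam(n); c=R.T@(np.array(P)-o); return np.array([p['cx']+p['fx']*c[0]/-c[2],p['cy']+p['fy']*-c[1]/-c[2]])
def tri(a,b):
    o1,d1=ray('scene',a);o2,d2=ray('top',b)
    A=np.c_[d1,-d2];t=np.linalg.lstsq(A,o2-o1,rcond=None)[0]
    p,q=o1+d1*t[0],o2+d2*t[1]; return (p+q)/2,np.linalg.norm(p-q)
E
python3 - <<'E'
from h import *
np.set_printoptions(precision=4,suppress=True)
for n in('scene','top'):
    print(bot.camera_params(n)); cv2.imwrite(f'pics/{n}0.png',bot.grab_frame(n))
    for t in['knife','knife_tip','stand','peg_end','tub','wiper','mug','comb','mirror','pot_blue','flask','brush']:
        print(n,t,[(np.round(r['at']),round(r['score'],2)) for r in bot.landmark_of(n,t)[:4]])
print(bot.get_obs())
E
```

```text
{'fx': 502.1550386510906, 'fy': 502.1550386510906, 'cx': 280.73628917898753, 'cy': 215.35626331094653, 'xyz': array([ 0.9807, -0.9652,  1.378 ]), 'attitude': array([[ 0.8815, -0.362 ,  0.3033],
       [ 0.4723,  0.6732, -0.569 ],
       [ 0.0018,  0.6448,  0.7643]])}
scene knife [(array([278., 240.]), 0.65)]
scene knife_tip [(array([280., 269.]), 0.61)]
scene stand [(array([279., 309.]), 0.95)]
scene peg_end [(array([260., 261.]), 0.8)]
scene tub [(array([251., 146.]), 0.9), (array([317., 193.]), 0.6), (array([263., 262.]), 0.21)]
scene wiper [(array([339., 184.]), 0.82), (array([265., 134.]), 0.66)]
scene mug [(array([257., 217.]), 0.89), (array([286., 185.]), 0.89)]
scene comb [(array([266., 263.]), 0.76)]
scene mirror [(array([252., 292.]), 0.91)]
scene pot_blue [(array([279., 241.]), 0.74), (array([225., 248.]), 0.58), (array([314., 238.]), 0.46)]
scene flask [(array([360., 267.]), 0.74)]
scene brush [(array([340., 183.]), 0.74), (array([225., 249.]), 0.56), (array([266., 262.]), 0.25)]
{'fx': 388.47922285409015, 'fy': 388.47922285409015, 'cx': 282.50044542575705, 'cy': 210.30744
[... 758 characters left out ...]
.]), 0.82)]
top pot_blue [(array([264., 189.]), 0.52)]
top flask [(array([275., 125.]), 0.86)]
top brush [(array([332., 269.]), 0.79)]
{'clock': 1.3, 'joint_positions': array([56.6373, 11.8389, 88.3215,  0.0004, 79.841 , -8.6237]), 'qvel': array([ 0.0212,  0.1187, -0.0556,  0.0964, -0.1492, -0.0103]), 'joint_torque': array([ -0.0002, -38.3049, -29.1964,  -0.0004,   0.001 ,   0.    ]), 'ee_pos': array([0.2406, 0.5222, 0.2533]), 'eef_rot': array([[-0.9082,  0.4185, -0.    ],
       [ 0.4185,  0.9082, -0.    ],
       [ 0.    , -0.    , -1.    ]]), 'force': array([ 0.4272, -0.4037,  0.5976]), 'ft_torque': array([-0.0422, -0.0022,  0.0271]), 'finger_force': 0.0, 'finger_gap': 0.0854494566168913}
```

View images.

View pics/scene0.png

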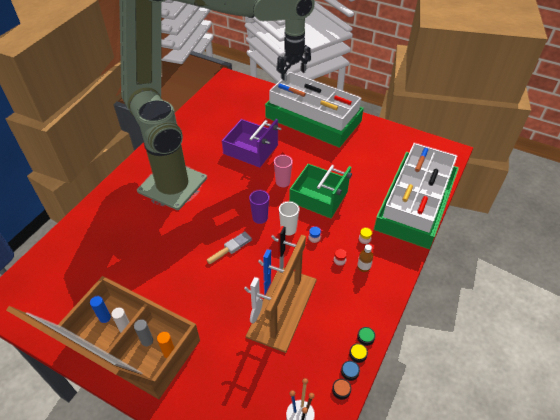

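View pics/top0.png

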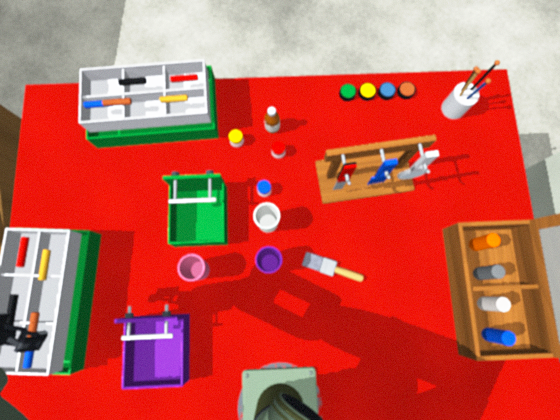

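Scene: the knife (red/black) hangs on the peg nearest the tub, at top (345,172) and scene (281,240). Comb and mirror hang beside it. There are three mug shapes in top view: white (266,217), purple (268,260), pink (192,267). The white one is meant. There are two tub shapes: green (197,210) and purple (155,350). The green one is meant. I'll confirm both in crops.

```bash
python3 - <<'E'
from h import *
t=cv2.imread('pics/top0.png')[105:255,155:445]; cv2.imwrite('pics/topc.png',cv2.resize(t,None,fx=2.7,fy=2.7,interpolation=cv2.INTER_CUBIC))
s=cv2.imread('pics/scene0.png')[150:350,235:385]; cv2.imwrite('pics/scc.png',cv2.resize(s,None,fx=3,fy=3,interpolation=cv2.INTER_CUBIC))
E
```

```text
(no output)
```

View pics/topc.png

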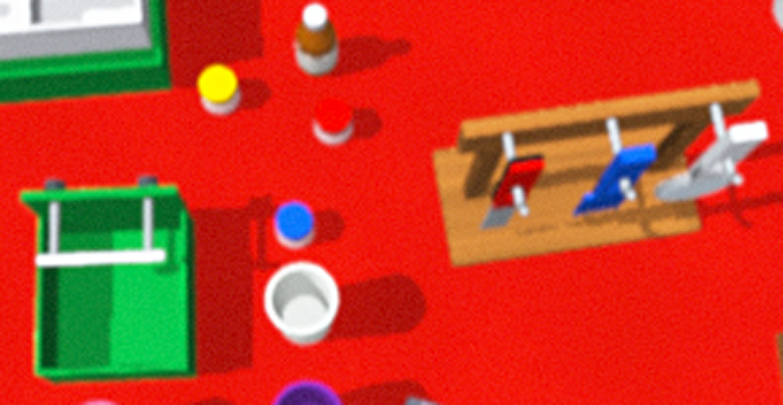

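View pics/scc.png

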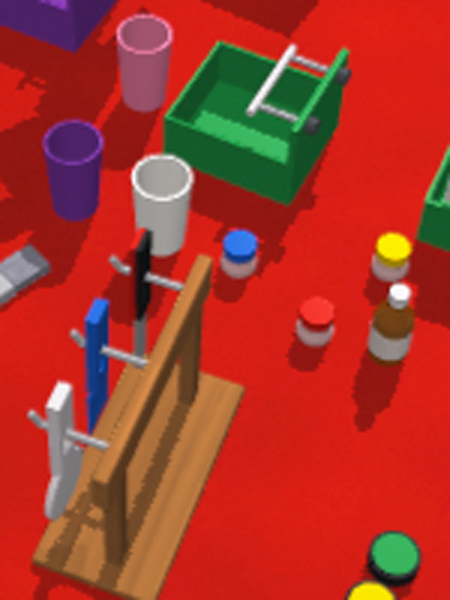

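```bash
python3 - <<'E'
from h import *
np.set_printoptions(precision=4,suppress=True)
T=lambda u,v:(155+u/2.7,105+v/2.7); S=lambda u,v:(235+u/3,150+v/3)
def show(n,s,t,z):
    a=atz('scene',S(*s),z) if s else None; b=atz('top',T(*t),z) if t else None
    print(n,'S',None if a is None else a[:2],'T',None if b is None else b[:2], tri(S(*s),T(*t)) if s and t else '')
show('pegK',(115,258),(521,211),.219)
show('pegC',(76,336),(629,193),.219)
show('pegM',(35,412),(737,180),.219)
show('rootK',(183,288),(507,135),.205)
show('rootC',(145,361),(612,121),.205)
show('rootM',(105,444),(715,106),.205)
show('knife top',(144,232),(533,158),.261)
show('mugrim',(162,179),(302,297),.110)
show('barL',(293,48),(38,262),.115)
show('barR',(252,110),(165,255),.115)
show('guardL top',(346,52),(20,195),.13)
show('guardR top',(296,125),(180,188),.13)
show('tub nearL',(221,42),(37,376),.07)
show('tub nearR',(166,120),(193,373),.07)
show('board topL',(205,258),(461,130),.215)
show('board topR',(105,475),(758,88),.215)
print(atz('top',(268,226),0),atz('scene',S(162,252),0), atz('top',(147,323),.115),atz('top',(194,178),.115),atz('scene',(339,184),.115))
E
```

```text
pegK S [ 0.539 -0.182] T [ 0.5332 -0.179 ] (array([ 0.5359, -0.1793,  0.2136]), np.float64(0.0027364777764687107))
pegC S [ 0.5512 -0.28  ] T [ 0.5458 -0.2741] (array([ 0.5482, -0.276 ,  0.2119]), np.float64(0.0007521272284565408))
pegM S [ 0.5597 -0.3693] T [ 0.554  -0.3695] (array([ 0.5568, -0.3693,  0.2161]), np.float64(0.0047322638764465625))
rootK S [ 0.6093 -0.1736] T [ 0.608  -0.1745] (array([ 0.6087, -0.1741,  0.2049]), np.float64(0.0016149428685223854))
rootC S [ 0.6167 -0.2658] T [ 0.6176 -0.2696] (array([ 0.6171, -0.2682,  0.2082]), np.float64(0.0015305210609513))
rootM S [ 0.6269 -0.3613] T [ 0.6284 -0.3637] (array([ 0.6275, -0.3626,  0.2075]), np.float64(0.00025711404005680213))
knife top S [ 0.5642 -0.1699] T [ 0.5667 -0.1844] (array([ 0.5658, -0.1801,  0.272 ]), np.float64(0.006823338614974232))
mugrim S [0.4901 0.0138] T [0.4869 0.0156] (array([0.4882, 0.0161, 0.1064]), np.float64(0.0013064327407720827))
barL S [0.5342 0.2677] T [0.5298 0.2664] (array([0.5321, 0.2686, 0.1122]), np.float64(0.003923135543952369))
barR S [0.5347 0.1522] T [0.532  0.1452] (array([0.5338, 
[... 173 characters left out ...]
dR top S [0.5938 0.1414] T [0.5936 0.1282] (array([0.5941, 0.1296, 0.1392]), np.float64(0.008172993537024291))
tub nearL S [0.435  0.2789] T [0.4265 0.2777] (array([0.4301, 0.282 , 0.0635]), np.float64(0.00708500265707871))
tub nearR S [0.436  0.1289] T [0.4234 0.1256] (array([0.429 , 0.1302, 0.0631]), np.float64(0.011704376586747396))
board topL S [ 0.6148 -0.1377] T [ 0.6105 -0.1324] (array([ 0.6129, -0.1332,  0.2087]), np.float64(1.4045786845549354e-05))
board topR S [ 0.645  -0.3936] T [ 0.6401 -0.4001] (array([ 0.6425, -0.397 ,  0.217 ]), np.float64(0.00777217620090377))
[0.4773 0.0164 0.    ] [ 0.4993 -0.0005  0.    ] [0.231  0.3132 0.115 ] [0.592  0.2027 0.115 ] [0.5905 0.1967 0.115 ]
```

The crops confirm it. The knife has its red face to the robot and black to the guard side, on the stand's +y peg. The white mug is at top crop (302,297), and the green tub's bar runs from (38,262) to (165,255). I'll overlay the models to check the fit.

```bash
cat >> h.py <<'E'
def box(R,o,x,y,z): return [np.array(o)+R@np.array([a,b,c]) for a in x for b in y for c in z]
def Rz(d):
    c,s=np.cos(np.radians(d)),np.sin(np.radians(d)); return np.array([[c,-s,0],[s,c,0],[0,0,1.]])
def hull(im,n,pts,org,f,col=(255,255,0)):
    q=np.array([(proj(n,p)-org+.5)*f for p in pts],np.float32); h=cv2.convexHull(q).astype(int); cv2.polylines(im,[h],True,col,1)
E
python3 - <<'E'
from h import *
K=(0.5655,-.179,.209);R=Rz(6)
rt=np.array(K)*[1,1,0]+R@[.038,0,0]
out=[]
for n,o,f in(('top',(325,140),8),('scene',(255,220),8)):
    im=cv2.imread(f'pics/{n}0.png')[o[1]:o[1]+60,o[0]:o[0]+48];im=cv2.resize(im,None,fx=f,fy=f,interpolation=cv2.INTER_CUBIC)
    hull(im,n,box(R,K,(-.006,.006),(-.014,.014),(-.06,.052)),o,f)
    hull(im,n,box(R,K,(-.0015,.0015),(-.014,.014),(-.15,-.06)),o,f,(255,255,255))
    hull(im,n,box(R,K,(-.032,.040),(-.004,.004),(-.008,0)),o,f,(0,255,0))
    out.append(im)
cv2.imwrite('pics/ov.png',np.hstack(out))
out=[]
M=(.488,.0155,0);C=(.515,.2065,0);RI=Rz(.5)
import math
for n,o in(('top',(155,165)),('scene',(270,155))):
    f=4
    im=cv2.imread(f'pics/{n}0.png')[o[1]:o[1]+100,o[0]:o[0]+100 if n=='scene' else o[0]+135];im=cv2.resize(im,None,fx=f,fy=f,interpolation=cv2.INTER_CUBIC)
    for z in(0,.11): hull(im,n,[np.array(M)+[.034*math.cos(a),.034*math.sin(a),z] for a in np.linspace(0,6.28,40)],o,f)
    for z in (0,.07): hull(im,n,box(RI,C,(-.085,.085),(-.075,.075),(z,z)),o,f,(255,255,255))
    hull(im,n,box(RI,C,(.075,.081),(-.075,.075),(.13,.13)),o,f,(255,0,255))
    hull(im,n,box(RI,C,(.013,.023),(-.06,.06),(.11,.12)),o,f,(255,0,0))
    out.append(im)
cv2.imwrite('pics/ov2.png',np.vstack([np.hstack([o,np.zeros((o.shape[0],max(0,540-o.shape[1]),3),np.uint8)]) for o in out])[:800])
im=cv2.imread('pics/ov2.png');print(im.shape); cv2.imwrite('pics/ov2.png',np.hstack([im[:400],im[400:,:400]])[:, :]) ; im=cv2.imread('pics/ov2.png'); cv2.imwrite('pics/ov2.png',cv2.resize(im,None,fx=.85,fy=.85,interpolation=cv2.INTER_AREA))
E
```

```text
(800, 540, 3)
```

View pics/ov.png

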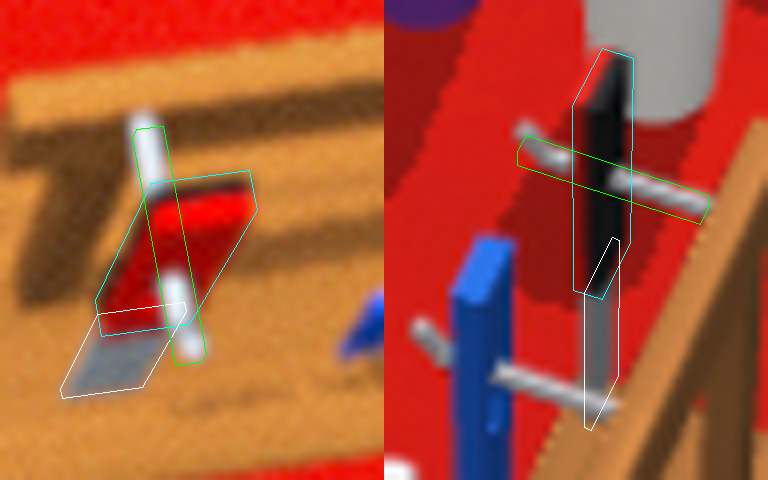

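View pics/ov2.png

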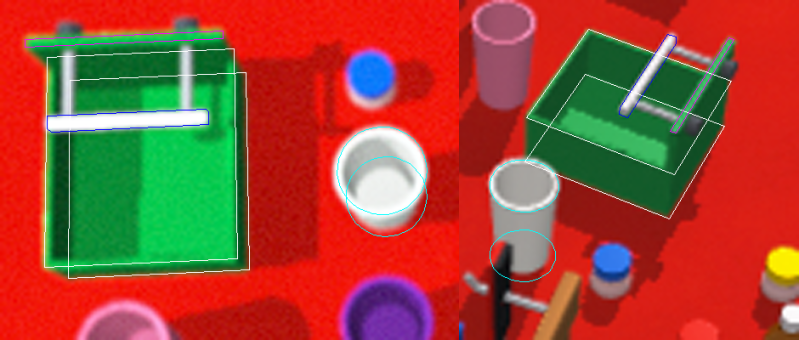

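Knife at (0.5655, -0.179, 0.209) with stand yaw 6°, bar axis x≈0.533, mug (0.488, 0.0155). All overlays fit, so I'll start moving: up, then on a diagonal.

>>> step_arm(rows=[{"travel": [-0.5,-0.43,-0.8],"yaw": 0},{"travel": [-1,-0.854,-0.8],"yaw": 0},{"travel": [-1,-0.854,-0.8],"yaw": 0},{"travel": [-1,-0.854,-0.8],"yaw": 0}], hand=0.7, force=60)

```text
clock: 1.7
ee_pos: [0.2866, 0.4252, 0.3197]
eef_rot: [[-0.907, 0.422, 0.004], [0.422, 0.907, 0.002], [-0.002, 0.004, -1.0]]
force: [0.1, 0.6, 0.6]
finger_gap: 0.0598
finger_force: 0.0
```

>>> step_arm(rows=[{"travel": [-0.5,-0.43,0],"yaw": 0},{"travel": [-1,-0.854,0],"yaw": 0},{"travel": [-1,-0.854,0],"yaw": 0},{"travel": [-1,-0.854,0],"yaw": 0}])

```text
clock: 2.1
ee_pos: [0.329, 0.3308, 0.317]
eef_rot: [[-0.907, 0.421, -0.001], [0.421, 0.907, 0.001], [0.001, 0.0, -1.0]]
force: [0.1, -0.5, -0.2]
finger_gap: 0.0598
finger_force: 0.0
```

>>> step_arm(rows=[{"travel": [-0.5,-0.43,0],"yaw": 0},{"travel": [-1,-0.854,0],"yaw": 0},{"travel": [-1,-0.854,0],"yaw": 0},{"travel": [-1,-0.854,0],"yaw": 0}])

```text
clock: 2.5
ee_pos: [0.373, 0.2361, 0.3171]
eef_rot: [[-0.908, 0.42, -0.001], [0.42, 0.908, 0.001], [0.001, 0.001, -1.0]]
force: [-0.3, 1.3, 0.3]
finger_gap: 0.0598
finger_force: 0.0
```

>>> step_arm(rows=[{"travel": [-0.5,-0.43,0],"yaw": 0},{"travel": [-1,-0.854,0],"yaw": 0},{"travel": [-1,-0.854,0],"yaw": 0},{"travel": [-1,-0.854,0],"yaw": 0}])

```text
clock: 2.9
ee_pos: [0.417, 0.1411, 0.3171]
eef_rot: [[-0.908, 0.419, -0.001], [0.419, 0.908, 0.001], [0.001, 0.001, -1.0]]
force: [0.4, 1.0, -0.3]
finger_gap: 0.0598
finger_force: 0.0
```

>>> step_arm(rows=[{"travel": [-0.5,-0.43,0],"yaw": 0},{"travel": [-1,-0.854,0],"yaw": 0},{"travel": [-1,-0.854,0],"yaw": 0},{"travel": [-1,-0.854,0],"yaw": 0}])

```text
clock: 3.3
ee_pos: [0.4611, 0.046, 0.317]
eef_rot: [[-0.908, 0.418, -0.001], [0.418, 0.908, 0.001], [0.001, 0.001, -1.0]]
force: [-0.2, 0.6, -1.1]
finger_gap: 0.0598
finger_force: 0.0
```

>>> step_arm(rows=[{"travel": [-0.5,-0.43,0],"yaw": 0},{"travel": [-1,-0.854,0],"yaw": 0},{"travel": [-1,-0.854,0],"yaw": 0},{"travel": [-1,-0.854,0],"yaw": 0}])

```text
clock: 3.7
ee_pos: [0.5051, -0.0493, 0.3169]
eef_rot: [[-0.909, 0.418, -0.001], [0.418, 0.909, 0.002], [0.002, 0.001, -1.0]]
force: [0.1, 0.4, 0.5]
finger_gap: 0.0599
finger_force: 0.0
```

>>> step_arm(rows=[{"travel": [-0.5,-0.43,0],"yaw": 0},{"travel": [-0.8,-0.68,0],"yaw": 0.658},{"travel": [-0.8,-0.68,0],"yaw": 0.658},{"travel": [-0.8,-0.68,0],"yaw": 0.658},{"travel": [-0.8,-0.68,0],"yaw": 0.658},{"travel": [-0.8,-0.68,0],"yaw": 0.658},{"travel": [-0.8,-0.68,0],"yaw": 0.658},{"travel": [-0.8,-0.68,0],"yaw": 0.658},{"travel": [-0.8,-0.68,0],"yaw": 0.658},{"travel": [-0.8,-0.68,0],"yaw": 0.658}])

```text
clock: 4.7
ee_pos: [0.5403, -0.1247, 0.3174]
eef_rot: [[-0.111, 0.994, -0.0], [0.994, 0.111, 0.001], [0.001, 0.0, -1.0]]
force: [0.2, -0.1, 0.6]
finger_gap: 0.0599
finger_force: 0.0
```

```bash
cat >> h.py <<'E'
def to(T,yang=None):
    o=bot.get_obs();R=np.array(o['eef_rot']).reshape(3,3);p=np.array(o['ee_pos'])
    ya=np.degrees(np.arctan2(R[1,1],R[0,1]))
    print('t',o['clock'],'pos',p.round(4),'yang',ya.round(2),'j6',np.round(o['joint_positions'],1),'F',np.round(o['force'],1),'gap',round(o['finger_gap'],4))
    print('travel',(R.T@(np.array(T)-p)/.08).round(3),'yaw',None if yang is None else round((ya-yang)/90,3))
E
python3 -c "
from h import *
to((.5655,-.179,.247),6)"
```

```text
t 4.7 pos [ 0.5403 -0.1247  0.3174] yang 6.36 j6 [-22.    6.9  86.4   0.   86.7 -28.3] F [ 0.2 -0.1  0.6] gap 0.0599
travel [-0.71   0.238  0.879] yaw 0.004
```

Measured j1 sits about 9° below the azimuth, so a face grip can't make the exact half turn at the tub (j6 would need -167°). I'll grip the handle's sides instead, with the tool's y at -84°. That puts j6 at 103° and then -77°.

>>> step_arm(rows=[{"travel": [-0.4,0.12,0],"yaw": 1},{"travel": [-0.71,0.238,0],"yaw": 1},{"travel": [-0.71,0.238,0],"yaw": 1},{"travel": [-0.71,0.238,0],"yaw": 1},{"travel": [-0.71,0.238,0],"yaw": 1},{"travel": [-0.71,0.238,0],"yaw": 1},{"travel": [-0.71,0.238,0],"yaw": 1},{"travel": [-0.71,0.238,0],"yaw": 1},{"travel": [-0.71,0.238,0],"yaw": 1},{"travel": [-0.71,0.238,0],"yaw": 1},{"travel": [-0.71,0.238,0],"yaw": 1},{"travel": [-0.71,0.238,0],"yaw": 1}])

```text
clock: 5.9
ee_pos: [0.5653, -0.1805, 0.3173]
eef_rot: [[0.994, 0.108, -0.0], [0.108, -0.994, 0.001], [-0.0, -0.001, -1.0]]
force: [-0.2, -0.3, 0.0]
finger_gap: 0.0595
finger_force: 0.0
```

```bash
python3 -c "
from h import *
bot.grab_frame('top');bot.grab_frame('top')
to((.5655,-.179,.222),-84);print(bot.tcp_to_tips)"
```

```text
t 6.0 pos [ 0.5654 -0.1808  0.3173] yang -83.76 j6 [-26.1  11.7  80.9   0.   87.4  57.7] F [0.  0.5 0.2] gap 0.0598
travel [ 0.004 -0.022  1.191] yaw 0.003
0.022
```

>>> step_arm(rows=[{"travel": [0,-0.022,0.3],"yaw": 0},{"travel": [0,-0.022,0.6],"yaw": 0},{"travel": [0,-0.022,0.9],"yaw": 0},{"travel": [0,-0.022,0.9],"yaw": 0}])

```text
clock: 6.4
ee_pos: [0.5627, -0.1784, 0.241]
eef_rot: [[0.994, 0.107, -0.008], [0.107, -0.994, 0.004], [-0.007, -0.005, -1.0]]
force: [-0.6, 0.5, -0.6]
finger_gap: 0.0597
finger_force: 0.0
```

>>> step_arm(rows=[{"travel": [0,0,0.15],"yaw": 0},{"travel": [0,0,0.29],"yaw": 0},{"travel": [0,0,0.29],"yaw": 0},{"travel": [0,0,0.29],"yaw": 0}])

```text
clock: 6.8
ee_pos: [0.5653, -0.1799, 0.2224]
eef_rot: [[0.994, 0.105, 0.0], [0.105, -0.994, -0.0], [0.0, 0.0, -1.0]]
force: [-0.2, 0.1, -0.8]
finger_gap: 0.0598
finger_force: 0.0
```

>>> step_arm(rows=[{"travel": [0,0,0],"yaw": 0},{"travel": [0,0,0],"yaw": 0},{"travel": [0,0,0],"yaw": 0},{"travel": [0,0,0],"yaw": 0},{"travel": [0,0,0],"yaw": 0},{"travel": [0,0,0],"yaw": 0}], hand=0, force=100)

```text
clock: 7.4
ee_pos: [0.5657, -0.1804, 0.2231]
eef_rot: [[0.994, 0.105, 0.002], [0.105, -0.994, -0.001], [0.002, 0.001, -1.0]]
force: [0.1, -0.7, 4.2]
finger_gap: 0.0272
finger_force: 98.6
```

```bash
python3 -c "
from h import *
cv2.imwrite('pics/s1.png',cv2.resize(bot.grab_frame('scene')[170:320,190:390],None,fx=4,fy=4,interpolation=cv2.INTER_CUBIC))
to((.5655,-.179,.222),-84)"
```

```text
t 7.45 pos [ 0.5657 -0.1803  0.2231] yang -83.96 j6 [-26.   15.5  87.6  -0.   76.9  57.9] F [-0.1 -1.2  4.2] gap 0.0267
travel [-0.001 -0.017  0.014] yaw 0.0
```

View pics/s1.png

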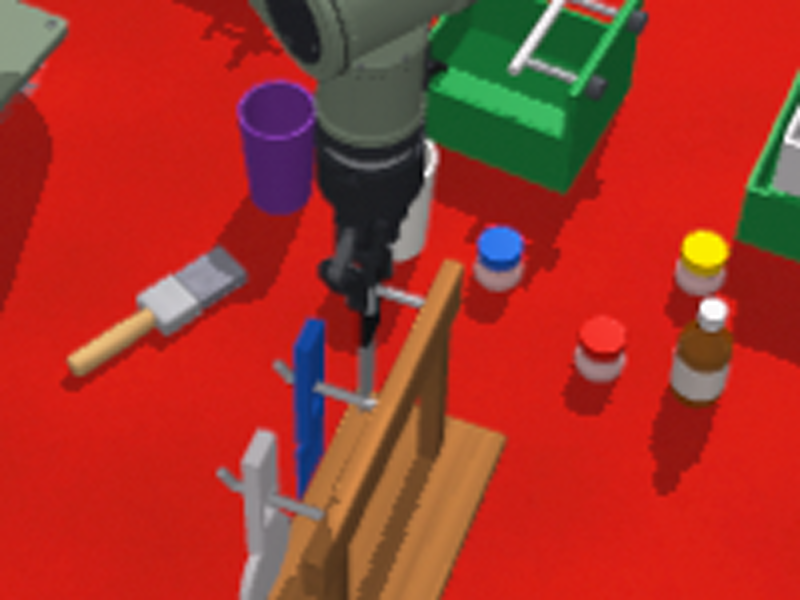

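The sides are gripped at a 27 mm gap. TCP is 14 mm above the knife origin. Next: lift 17 mm, then back off along the stand's -x.

>>> step_arm(rows=[{"travel": [0,0,-0.11],"yaw": 0},{"travel": [0,0,-0.22],"yaw": 0},{"travel": [0,0,-0.22],"yaw": 0},{"travel": [0,0,-0.22],"yaw": 0}])

```text
clock: 7.85
ee_pos: [0.5651, -0.1797, 0.2397]
eef_rot: [[0.994, 0.105, -0.0], [0.105, -0.994, 0.0], [-0.0, -0.0, -1.0]]
force: [-0.3, 0.7, -1.2]
finger_gap: 0.0265
finger_force: 98.4
```

```bash
python3 -c "
from h import *
bot.grab_frame('scene');to((.5655,-.179,.240),-84)"
```

```text
t 7.9 pos [ 0.5648 -0.1796  0.2393] yang -83.95 j6 [-26.   14.6  86.6   0.   78.8  57.9] F [-0.6  0.2 -1.5] gap 0.0268
travel [ 0.009 -0.007 -0.009] yaw 0.001
```

>>> step_arm(rows=[{"travel": [-0.25,0,0],"yaw": 0},{"travel": [-0.5,0,0],"yaw": 0},{"travel": [-0.75,0,0],"yaw": 0},{"travel": [-1,0,0],"yaw": 0},{"travel": [-1,0,0],"yaw": 0},{"travel": [-1,0,0],"yaw": 0}])

```text
clock: 8.5
ee_pos: [0.4856, -0.1882, 0.2395]
eef_rot: [[0.995, 0.105, 0.0], [0.105, -0.995, 0.0], [0.0, -0.0, -1.0]]
force: [0.9, -0.6, -1.1]
finger_gap: 0.0266
finger_force: 98.2
```

>>> step_arm(rows=[{"travel": [0,0,-0.5],"yaw": 0},{"travel": [0,0,-1],"yaw": 0},{"travel": [0,0,-1],"yaw": 0},{"travel": [0,0,-1],"yaw": 0}])

```text
clock: 8.9
ee_pos: [0.4869, -0.1885, 0.3209]
eef_rot: [[0.994, 0.106, 0.003], [0.106, -0.994, -0.001], [0.003, 0.002, -1.0]]
force: [-0.4, -0.4, -2.3]
finger_gap: 0.0268
finger_force: 98.5
```

```bash
python3 -c "
from h import *
for n in ('top','scene'):
    bot.grab_frame(n)
    for t in ('knife','knife_tip','comb'): print(n,t,[(np.round(r['at'],1),round(r['score'],2)) for r in bot.landmark_of(n,t)[:2]])
    p=np.array(bot.get_obs()['ee_pos']); print(proj(n,p-[0,0,.014]).round(1),proj(n,p-[0,0,.164]).round(1))
to((.485,.215,.32),-90)"
```

```text
top knife [(array([363.4, 190.8]), 0.66)]
top knife_tip [(array([347.1, 209.2]), 0.64), (array([274.4, 154. ]), 0.18)]
top comb []
[360.7 193.9] [348.4 209.2]
scene knife [(array([250.3, 214.5]), 0.61), (array([315.3, 236.6]), 0.58)]
scene knife_tip [(array([256.7, 243.4]), 0.59)]
scene comb [(array([264. , 261.9]), 0.55), (array([311.4, 238.9]), 0.48)]
[255.3 211.7] [257.1 243.8]
t 9.3 pos [ 0.4853 -0.1881  0.3186] yang -83.96 j6 [-30.7   2.6  90.9  -0.   86.6  53.2] F [-0.4  0.2 -1. ] gap 0.0267
travel [ 0.527 -5.011 -0.012] yaw 0.067
```

>>> step_arm(rows=[{"travel": [0.05,-0.5,-0.05],"yaw": 0.067},{"travel": [0.1,-1,-0.05],"yaw": 0.067},{"travel": [0.1,-1,-0.05],"yaw": 0.067},{"travel": [0.1,-1,-0.05],"yaw": 0.067}])

```text
clock: 9.7
ee_pos: [0.4851, -0.1073, 0.3236]
eef_rot: [[1.0, 0.002, -0.0], [0.002, -1.0, -0.001], [-0.0, 0.001, -1.0]]
force: [0.4, -0.1, -1.9]
finger_gap: 0.0268
finger_force: 98.8
```

>>> step_arm(rows=[{"travel": [0,-0.5,0],"yaw": 0},{"travel": [0,-1,0],"yaw": 0},{"travel": [0,-1,0],"yaw": 0},{"travel": [0,-1,0],"yaw": 0}])

```text
clock: 10.1
ee_pos: [0.4852, -0.0283, 0.3236]
eef_rot: [[1.0, 0.001, -0.0], [0.001, -1.0, -0.001], [-0.0, 0.001, -1.0]]
force: [-0.1, 0.0, -1.9]
finger_gap: 0.0267
finger_force: 99.0
```

>>> step_arm(rows=[{"travel": [0,-0.5,0],"yaw": 0},{"travel": [0,-1,0],"yaw": 0},{"travel": [0,-1,0],"yaw": 0},{"travel": [0,-1,0],"yaw": 0}])

```text
clock: 10.5
ee_pos: [0.4854, 0.0511, 0.3236]
eef_rot: [[1.0, 0.0, -0.0], [0.0, -1.0, -0.001], [-0.0, 0.001, -1.0]]
force: [0.2, -0.2, -1.4]
finger_gap: 0.0265
finger_force: 99.2
```

>>> step_arm(rows=[{"travel": [0,-0.5,0],"yaw": 0},{"travel": [0,-1,0],"yaw": 0},{"travel": [0,-1,0],"yaw": 0},{"travel": [0,-1,0],"yaw": 0}])

```text
clock: 10.9
ee_pos: [0.4855, 0.1308, 0.3235]
eef_rot: [[1.0, -0.0, -0.0], [-0.0, -1.0, -0.001], [-0.0, 0.001, -1.0]]
force: [-0.4, -0.1, -0.8]
finger_gap: 0.0266
finger_force: 99.3
```

>>> step_arm(rows=[{"travel": [0,-0.5,0],"yaw": 0},{"travel": [0,-1,0],"yaw": 0},{"travel": [0,-1,0],"yaw": 0},{"travel": [0,-1,0],"yaw": 0},{"travel": [0,-1,0],"yaw": 0}])

```text
clock: 11.4
ee_pos: [0.4856, 0.2101, 0.3235]
eef_rot: [[1.0, -0.002, -0.0], [-0.002, -1.0, -0.001], [-0.0, 0.001, -1.0]]
force: [0.1, 0.3, -1.5]
finger_gap: 0.0267
finger_force: 99.4
```

```bash
python3 -c "
from h import *
F=[]
for i in range(4): bot.grab_frame('top');F.append(bot.get_obs()['force'])
print(np.mean(F,0).round(2),np.std(F,0).round(2))
to((.49,.213,.1965),-90)"
```

```text
[-0.07 -0.55 -1.11] [0.65 0.43 0.5 ]
t 11.6 pos [0.4853 0.2109 0.3237] yang -90.1 j6 [ 14.1   3.5  89.4  -0.   87.1 104.2] F [-0.6 -1.  -0.9] gap 0.0261
travel [ 0.058 -0.027  1.59 ] yaw -0.001
```

>>> step_arm(rows=[{"travel": [0,0,0.4],"yaw": 0},{"travel": [0,0,0.8],"yaw": 0},{"travel": [0,0,0.8],"yaw": 0}])

```text
clock: 11.9
ee_pos: [0.4818, 0.2106, 0.2547]
eef_rot: [[1.0, -0.001, -0.01], [-0.001, -1.0, -0.003], [-0.01, 0.003, -1.0]]
force: [-1.2, -0.3, -2.3]
finger_gap: 0.0268
finger_force: 99.4
```

>>> step_arm(rows=[{"travel": [0,0,0.4],"yaw": 0},{"travel": [0,0,0.796],"yaw": 0},{"travel": [0,0,0.796],"yaw": 0},{"travel": [0,0,0.796],"yaw": 0}])

```text
clock: 12.3
ee_pos: [0.4856, 0.212, 0.1972]
eef_rot: [[1.0, -0.0, 0.001], [-0.0, -1.0, 0.0], [0.001, -0.0, -1.0]]
force: [-0.3, 0.5, 0.4]
finger_gap: 0.0264
finger_force: 99.4
```

>>> step_arm(rows=[{"travel": [0.2,0,0],"yaw": 0},{"travel": [0.375,0,0],"yaw": 0},{"travel": [0.375,0,0],"yaw": 0}])

```text
clock: 12.6
ee_pos: [0.5186, 0.2124, 0.1997]
eef_rot: [[1.0, -0.001, 0.007], [-0.001, -1.0, 0.001], [0.007, -0.001, -1.0]]
force: [1.5, -0.3, 0.6]
finger_gap: 0.0267
finger_force: 99.4
```

```bash
cat >> h.py <<'E'
def feel(k=4):
    F=[];P=[]
    for i in range(k): bot.grab_frame('top');o=bot.get_obs();F.append(o['force']);P.append(o['ee_pos'])
    print('t',round(o['clock'],2),'F',np.mean(F,0).round(2),'P',np.mean(P,0).round(4),'Tq',np.round(o['ft_torque'],2))
E
python3 -c "
from h import *
feel();to((.526,.213,.196),-90)"
```

```text
t 12.8 F [-0.06 -0.15 -1.25] P [0.5159 0.2123 0.198 ] Tq [0.03 0.02 0.  ]
t 12.8 pos [0.515  0.2123 0.1971] yang -89.98 j6 [ 13.5  12.6  94.3   0.   73.  103.5] F [ 0.1 -0.4 -1. ] gap 0.0271
travel [ 0.138 -0.009  0.014] yaw 0.0
```

>>> step_arm(rows=[{"travel": [0.04,0,0.01],"yaw": 0},{"travel": [0.08,0,0.01],"yaw": 0},{"travel": [0.1,0,0.01],"yaw": 0},{"travel": [0.1,0,0.01],"yaw": 0}])

```text
clock: 13.2
ee_pos: [0.5233, 0.2121, 0.1952]
eef_rot: [[1.0, 0.0, 0.0], [0.0, -1.0, -0.0], [0.0, 0.0, -1.0]]
force: [-0.3, -0.3, -1.2]
finger_gap: 0.0269
finger_force: 99.5
```

```bash
python3 -c "
from h import *
feel(4)"
```

```text
t 13.4 F [-0.43 -0.2  -1.7 ] P [0.523  0.2121 0.1951] Tq [ 0.02 -0.03 -0.01]
```

>>> step_arm(rows=[{"travel": [0.02,0,0],"yaw": 0},{"travel": [0.04,0,0],"yaw": 0},{"travel": [0.04,0,0],"yaw": 0}])

```text
clock: 13.7
ee_pos: [0.5265, 0.2121, 0.1952]
eef_rot: [[1.0, 0.0, 0.0], [0.0, -1.0, 0.0], [0.0, -0.0, -1.0]]
force: [-1.0, 0.1, -1.7]
finger_gap: 0.0262
finger_force: 99.5
```

```bash
python3 -c "
from h import *
feel(6)"
```

```text
t 14.0 F [ 0.39  0.07 -1.31] P [0.5263 0.2121 0.1952] Tq [-0.04 -0.02 -0.04]
```

>>> step_arm(rows=[{"travel": [0.015,0,-0.005],"yaw": 0},{"travel": [0.025,0,-0.005],"yaw": 0},{"travel": [0.025,0,-0.005],"yaw": 0}])

```text
clock: 14.3
ee_pos: [0.5283, 0.2121, 0.1956]
eef_rot: [[1.0, 0.0, -0.0], [0.0, -1.0, 0.0], [-0.0, -0.0, -1.0]]
force: [-0.8, -0.4, -1.1]
finger_gap: 0.0263
finger_force: 99.4
```

```bash
python3 -c "
from h import *
feel(6)"
```

```text
t 14.6 F [-0.31 -0.17 -0.99] P [0.5282 0.2121 0.1956] Tq [-0.01  0.06 -0.07]
```

>>> step_arm(rows=[{"travel": [0.015,0,0],"yaw": 0},{"travel": [0.025,0,0],"yaw": 0},{"travel": [0.025,0,0],"yaw": 0}])

```text
clock: 14.9
ee_pos: [0.53, 0.2121, 0.1955]
eef_rot: [[1.0, 0.0, -0.001], [0.0, -1.0, -0.0], [-0.001, 0.0, -1.0]]
force: [-2.2, 0.2, -0.2]
finger_gap: 0.0266
finger_force: 99.4
```

```bash
python3 -c "
from h import *
feel(6)"
```

```text
t 15.2 F [-1.32 -0.08 -0.65] P [0.5301 0.2121 0.1955] Tq [0.13 0.33 0.02]
```

Contact is at x≈0.5283 with force rising as expected. Press about 2 mm more, then draw up.

>>> step_arm(rows=[{"travel": [0.025,0,0],"yaw": 0},{"travel": [0.025,0,0],"yaw": 0},{"travel": [0.025,0,-0.06],"yaw": 0},{"travel": [0.025,0,-0.14],"yaw": 0},{"travel": [0.025,0,-0.22],"yaw": 0},{"travel": [0.025,0,-0.3],"yaw": 0},{"travel": [0.025,0,-0.38],"yaw": 0},{"travel": [0.025,0,-0.46],"yaw": 0},{"travel": [0.025,0,-0.54],"yaw": 0},{"travel": [0.025,0,-0.6],"yaw": 0},{"travel": [0.025,0,-0.6],"yaw": 0}])

```text
clock: 16.3
ee_pos: [0.5328, 0.2122, 0.245]
eef_rot: [[1.0, 0.0, 0.002], [0.0, -1.0, 0.0], [0.002, -0.0, -1.0]]
force: [-2.8, 0.0, 0.2]
finger_gap: 0.0265
finger_force: 99.4
```

```bash
python3 -c "
from h import *
feel(4)"
```

```text
t 16.5 F [-2.79 -0.21  0.56] P [0.5326 0.2122 0.2443] Tq [ 0.01  0.75 -0.06]
```

>>> step_arm(rows=[{"travel": [0,0,-0.08],"yaw": 0},{"travel": [0,0,-0.16],"yaw": 0},{"travel": [0,0,-0.24],"yaw": 0},{"travel": [0,0,-0.3],"yaw": 0},{"travel": [0,0,-0.3],"yaw": 0}])

```text
clock: 17.0
ee_pos: [0.5327, 0.2122, 0.269]
eef_rot: [[1.0, 0.0, 0.002], [0.0, -1.0, 0.0], [0.002, -0.0, -1.0]]
force: [-3.4, 0.1, 0.5]
finger_gap: 0.0268
finger_force: 99.4
```

```bash
python3 -c "
from h import *
feel(2)"
```

```text
t 17.1 F [-2.35  0.25  0.5 ] P [0.5326 0.2122 0.2686] Tq [-0.04  0.82 -0.06]
```

>>> step_arm(rows=[{"travel": [0,0,-0.06],"yaw": 0},{"travel": [0,0,-0.12],"yaw": 0},{"travel": [0,0,-0.18],"yaw": 0},{"travel": [0,0,-0.3],"yaw": 0},{"travel": [0,0,-0.5],"yaw": 0},{"travel": [-0.2,0,-0.8],"yaw": 0},{"travel": [-0.5,0,-0.8],"yaw": 0},{"travel": [-0.5,0,-0.8],"yaw": 0}])

```text
clock: 17.9
ee_pos: [0.4921, 0.2126, 0.3346]
eef_rot: [[1.0, 0.001, 0.005], [0.001, -1.0, 0.001], [0.005, -0.001, -1.0]]
force: [1.2, -0.3, -1.3]
finger_gap: 0.027
finger_force: 99.5
```

```bash
python3 -c "
from h import *
feel(4)
to((.4885,.2125,.2),90)
for n in ('top','scene'):
    bot.grab_frame(n)
    for t in ('knife','knife_tip'): print(n,t,[(np.round(r['at'],1),round(r['score'],2)) for r in bot.landmark_of(n,t)[:2]])
    p=np.array(bot.get_obs()['ee_pos']); print(proj(n,p-[0,0,.014]).round(1),proj(n,p-[0,0,.164]).round(1))
"
```

```text
t 18.1 F [ 0.07  0.09 -1.36] P [0.4931 0.2122 0.3328] Tq [-0.02 -0.03 -0.01]
t 18.1 pos [0.4932 0.212  0.332 ] yang -90.01 j6 [ 14.    4.2  87.7  -0.   88.  104. ] F [-0.3 -0.  -1.5] gap 0.0266
travel [-0.061 -0.006  1.649] yaw -2.0
top knife [(array([169.3, 196.5]), 0.68), (array([266. , 221.8]), 0.53)]
top knife_tip [(array([181.6, 210.5]), 0.72)]
[167.7 195.8] [185.2 211. ]
scene knife [(array([317.6, 130.1]), 0.65), (array([340.3, 181.9]), 0.54)]
scene knife_tip [(array([315.1, 158.3]), 0.42)]
[318.9 127.4] [316.3 161.1]
```

>>> step_arm(rows=[{"travel": [-0.06,0,0],"yaw": -1},{"travel": [-0.06,0,0],"yaw": -1},{"travel": [-0.06,0,0],"yaw": -1},{"travel": [-0.06,0,0],"yaw": -1},{"travel": [-0.06,0,0],"yaw": -1},{"travel": [-0.06,0,0],"yaw": -1},{"travel": [-0.06,0,0],"yaw": -1},{"travel": [-0.06,0,0],"yaw": -1},{"travel": [-0.06,0,0],"yaw": -1},{"travel": [-0.06,0,0],"yaw": -1},{"travel": [-0.06,0,0],"yaw": -1},{"travel": [-0.06,0,0],"yaw": -1}])

```text
clock: 19.6
ee_pos: [0.4876, 0.2121, 0.3314]
eef_rot: [[0.0, 1.0, -0.0], [1.0, -0.0, -0.0], [-0.0, -0.0, -1.0]]
force: [-0.2, 0.4, -1.2]
finger_gap: 0.0266
finger_force: 99.5
```

>>> step_arm(rows=[{"travel": [0,0,0],"yaw": -1},{"travel": [0,0,0],"yaw": -1},{"travel": [0,0,0],"yaw": -1},{"travel": [0,0,0],"yaw": -1},{"travel": [0,0,0],"yaw": -1},{"travel": [0,0,0],"yaw": -1},{"travel": [0,0,0],"yaw": -1},{"travel": [0,0,0],"yaw": -1},{"travel": [0,0,0],"yaw": -1},{"travel": [0,0,0],"yaw": -1},{"travel": [0,0,0],"yaw": -1},{"travel": [0,0,0],"yaw": -1}])

```text
clock: 20.8
ee_pos: [0.4875, 0.2121, 0.3315]
eef_rot: [[-1.0, 0.002, -0.0], [0.002, 1.0, -0.0], [0.0, -0.0, -1.0]]
force: [0.6, -0.1, -0.8]
finger_gap: 0.0265
finger_force: 99.5
```

```bash
python3 -c "
from h import *
feel(2)
to((.4885,.2125,.1957),90)
for n in ('top','scene'):
    bot.grab_frame(n)
    for t in ('knife','knife_tip'): print(n,t,[(np.round(r['at'],1),round(r['score'],2)) for r in bot.landmark_of(n,t)[:2]])
    p=np.array(bot.get_obs()['ee_pos']); print(proj(n,p-[0,0,.014]).round(1),proj(n,p-[0,0,.164]).round(1))
"
```

```text
t 20.9 F [-0.3   0.   -0.93] P [0.4875 0.2121 0.3315] Tq [0.02 0.02 0.02]
t 20.9 pos [0.4875 0.2121 0.3315] yang 89.87 j6 [ 14.2   3.6  88.4  -0.   88.  -75.7] F [ 0.2  0.2 -0.5] gap 0.0265
travel [-0.013  0.006  1.698] yaw -0.001
top knife [(array([166.9, 198.1]), 0.44)]
top knife_tip [(array([180.7, 209. ]), 0.54)]
[167.6 198.3] [185.1 213.2]
scene knife [(array([312.5, 129.5]), 0.7)]
scene knife_tip [(array([340.4, 257.9]), 0.65), (array([316.7, 160.8]), 0.44)]
[317.5 126.9] [315.  160.5]
```

>>> step_arm(rows=[{"travel": [0,0,0.45],"yaw": 0},{"travel": [0,0,0.9],"yaw": 0},{"travel": [0,0,0.9],"yaw": 0}])

```text
clock: 21.5
ee_pos: [0.4836, 0.2111, 0.2539]
eef_rot: [[-1.0, 0.0, -0.012], [0.0, 1.0, -0.003], [0.012, -0.003, -1.0]]
force: [-1.2, -0.2, -1.4]
finger_gap: 0.0269
finger_force: 99.5
```

>>> step_arm(rows=[{"travel": [0,0,0.4],"yaw": 0},{"travel": [0,0,0.793],"yaw": 0},{"travel": [0,0,0.793],"yaw": 0},{"travel": [0,0,0.793],"yaw": 0}])

```text
clock: 21.9
ee_pos: [0.4881, 0.2123, 0.1975]
eef_rot: [[-1.0, -0.0, 0.001], [-0.0, 1.0, 0.0], [-0.001, 0.0, -1.0]]
force: [-0.2, -0.5, -0.8]
finger_gap: 0.0266
finger_force: 99.5
```

>>> step_arm(rows=[{"travel": [-0.15,0,0],"yaw": 0},{"travel": [-0.3,0,0],"yaw": 0},{"travel": [-0.4,0,0],"yaw": 0},{"travel": [-0.4,0,0],"yaw": 0},{"travel": [-0.4,0,0],"yaw": 0}])

```text
clock: 22.4
ee_pos: [0.5198, 0.212, 0.1963]
eef_rot: [[-1.0, 0.0, -0.0], [0.0, 1.0, 0.0], [0.0, 0.0, -1.0]]
force: [-0.6, -0.3, -1.4]
finger_gap: 0.0267
finger_force: 99.5
```

```bash
python3 -c "
from h import *
feel(6);to((.5257,.2125,.1957),90)"
```

```text
t 22.7 F [ 0.04  0.08 -1.09] P [0.5191 0.2121 0.196 ] Tq [-0.03 -0.   -0.01]
t 22.7 pos [0.5191 0.2121 0.196 ] yang 90.02 j6 [ 13.4  13.2  93.8  -0.   73.1 -76.6] F [ 0.1  0.5 -0.9] gap 0.0268
travel [-0.083  0.005  0.004] yaw 0.0
```

>>> step_arm(rows=[{"travel": [-0.03,0,0.003],"yaw": 0},{"travel": [-0.06,0,0.003],"yaw": 0},{"travel": [-0.06,0,0.003],"yaw": 0}])

```text
clock: 23.0
ee_pos: [0.5243, 0.2121, 0.1959]
eef_rot: [[-1.0, -0.0, -0.001], [-0.0, 1.0, 0.0], [0.001, 0.0, -1.0]]
force: [-0.3, -0.1, -1.1]
finger_gap: 0.0267
finger_force: 99.5
```

```bash
python3 -c "
from h import *
feel(6)"
```

```text
t 23.3 F [-0.48  0.38 -1.15] P [0.5242 0.2121 0.1958] Tq [ 0.11  0.09 -0.  ]
```

>>> step_arm(rows=[{"travel": [-0.015,0,0],"yaw": 0},{"travel": [-0.03,0,0],"yaw": 0},{"travel": [-0.03,0,0],"yaw": 0}])

```text
clock: 23.6
ee_pos: [0.5264, 0.2121, 0.1958]
eef_rot: [[-1.0, -0.0, -0.001], [-0.0, 1.0, -0.0], [0.001, -0.0, -1.0]]
force: [-2.0, 0.6, -0.1]
finger_gap: 0.0267
finger_force: 99.5
```

```bash
python3 -c "
from h import *
feel(6)"
```

```text
t 23.9 F [-1.97  0.28 -0.53] P [0.5264 0.2121 0.1958] Tq [0.08 0.46 0.04]
```

>>> step_arm(rows=[{"travel": [-0.012,0,0],"yaw": 0},{"travel": [-0.012,0,0],"yaw": 0},{"travel": [-0.012,0,-0.06],"yaw": 0},{"travel": [-0.012,0,-0.14],"yaw": 0},{"travel": [-0.012,0,-0.22],"yaw": 0},{"travel": [-0.012,0,-0.3],"yaw": 0},{"travel": [-0.012,0,-0.38],"yaw": 0},{"travel": [-0.012,0,-0.46],"yaw": 0},{"travel": [-0.012,0,-0.54],"yaw": 0},{"travel": [-0.012,0,-0.6],"yaw": 0},{"travel": [-0.012,0,-0.6],"yaw": 0}])

```text
clock: 25.0
ee_pos: [0.5281, 0.2122, 0.2453]
eef_rot: [[-1.0, -0.0, 0.002], [-0.0, 1.0, 0.0], [-0.002, 0.0, -1.0]]
force: [-3.5, 0.7, 0.8]
finger_gap: 0.0266
finger_force: 99.5
```

```bash
python3 -c "
from h import *
feel(4)"
```

```text
t 25.2 F [-3.1   0.15  0.75] P [0.528  0.2122 0.2447] Tq [0.04 0.83 0.01]
```

>>> step_arm(rows=[{"travel": [0,0,-0.08],"yaw": 0},{"travel": [0,0,-0.16],"yaw": 0},{"travel": [0,0,-0.24],"yaw": 0},{"travel": [0,0,-0.3],"yaw": 0},{"travel": [0,0,-0.3],"yaw": 0}])

```text
clock: 25.7
ee_pos: [0.5281, 0.2122, 0.2693]
eef_rot: [[-1.0, -0.0, 0.002], [-0.0, 1.0, 0.0], [-0.002, 0.0, -1.0]]
force: [-2.5, -0.7, 1.0]
finger_gap: 0.027
finger_force: 99.2
```

```bash
python3 -c "
from h import *
feel(3)"
```

```text
t 25.85 F [-3.27 -0.1   0.98] P [0.528  0.2122 0.2688] Tq [ 0.    0.9  -0.01]
```

Wipe 2 is steady at about 3 N. Finish to the tip, rise, and go to the mug.

>>> step_arm(rows=[{"travel": [0,0,-0.06],"yaw": 0},{"travel": [0,0,-0.12],"yaw": 0},{"travel": [0,0,-0.18],"yaw": 0},{"travel": [0,0,-0.3],"yaw": 0},{"travel": [0,0,-0.5],"yaw": 0},{"travel": [0.2,0,-0.8],"yaw": 0},{"travel": [0.67,0,-0.8],"yaw": 0},{"travel": [0.67,0,-0.8],"yaw": 0},{"travel": [0.67,0,-0.8],"yaw": 0}])

```text
clock: 26.75
ee_pos: [0.4747, 0.2123, 0.3336]
eef_rot: [[-1.0, -0.001, 0.005], [-0.001, 1.0, 0.001], [-0.005, 0.001, -1.0]]
force: [1.0, -0.1, -0.6]
finger_gap: 0.0268
finger_force: 99.6
```

>>> step_arm(rows=[{"travel": [0,-0.4,0],"yaw": 0},{"travel": [0,-0.8,0],"yaw": 0},{"travel": [0,-0.8,0],"yaw": 0},{"travel": [0,-0.8,0],"yaw": 0}])

```text
clock: 27.15
ee_pos: [0.4754, 0.1476, 0.3325]
eef_rot: [[-1.0, 0.002, 0.002], [0.002, 1.0, 0.001], [-0.002, 0.001, -1.0]]
force: [-0.8, 0.5, -0.9]
finger_gap: 0.0264
finger_force: 99.5
```

>>> step_arm(rows=[{"travel": [0,-0.4,0],"yaw": 0},{"travel": [0,-0.8,0],"yaw": 0},{"travel": [0,-0.8,0],"yaw": 0},{"travel": [0,-0.8,0],"yaw": 0}])

```text
clock: 27.55
ee_pos: [0.4748, 0.0844, 0.3322]
eef_rot: [[-1.0, 0.001, 0.001], [0.001, 1.0, 0.001], [-0.001, 0.001, -1.0]]
force: [0.2, 0.1, -1.7]
finger_gap: 0.027
finger_force: 99.4
```

>>> step_arm(rows=[{"travel": [0,-0.4,0],"yaw": 0},{"travel": [0,-0.86,0],"yaw": 0},{"travel": [0,-0.86,0],"yaw": 0},{"travel": [0,-0.86,0],"yaw": 0},{"travel": [0,-0.86,0],"yaw": 0}])

```text
clock: 28.05
ee_pos: [0.4743, 0.0167, 0.3319]
eef_rot: [[-1.0, -0.002, 0.0], [-0.002, 1.0, 0.001], [-0.0, 0.001, -1.0]]
force: [-0.5, 1.1, -1.6]
finger_gap: 0.0265
finger_force: 99.4
```

```bash
python3 -c "
from h import *
feel(2)
im=[]
for n,o in (('scene',(250,150)),('top',(230,170))):
    f=bot.grab_frame(n);im.append(cv2.resize(f[o[1]:o[1]+90,o[0]:o[0]+80],None,fx=5,fy=5,interpolation=cv2.INTER_CUBIC))
    print(n,[(np.round(r['at'],1),round(r['score'],2)) for r in bot.landmark_of(n,'knife_tip')[:2]],proj(n,np.array(bot.get_obs()['ee_pos'])-[0,0,.164]))
cv2.imwrite('pics/m.png',np.hstack(im))
to((.4745,.0155,.20),90)"
```

```text
t 28.15 F [-0.11  0.84 -1.37] P [0.4742 0.0167 0.3319] Tq [ 0.01 -0.02  0.05]
scene [(array([285.1, 196. ]), 0.79)] [285.26515752 195.77748907]
top [(array([263.6, 211.1]), 0.68)] [266.06740039 215.47174505]
t 28.35 pos [0.474  0.016  0.3319] yang 90.08 j6 [ -8.5  -3.8  95.7   0.   88.1 -98.6] F [-0.7 -1.  -0.9] gap 0.0263
travel [-0.006 -0.006  1.649] yaw 0.001
```

View pics/m.png

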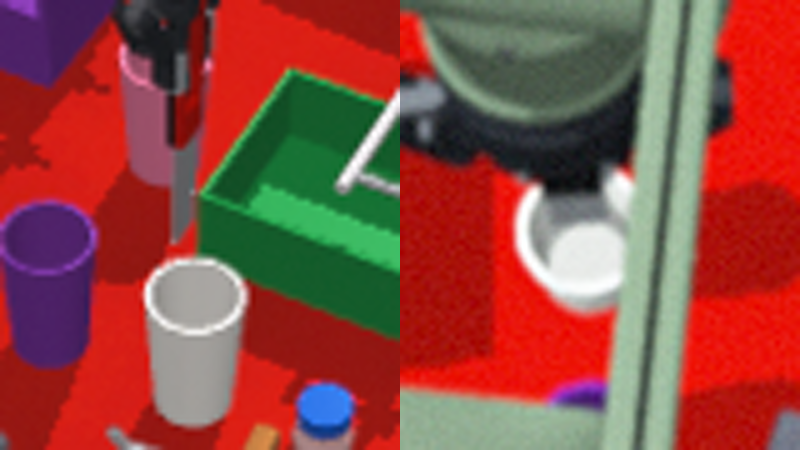

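The mug is unmoved and the tip is within its mouth. Descend, then feel for the floor.

>>> step_arm(rows=[{"travel": [0,0,0.3],"yaw": 0},{"travel": [0,0,0.6],"yaw": 0},{"travel": [0,0,0.9],"yaw": 0},{"travel": [0,0,0.9],"yaw": 0}])

```text
clock: 28.75
ee_pos: [0.4714, 0.0159, 0.2562]
eef_rot: [[-1.0, -0.0, -0.008], [-0.0, 1.0, 0.001], [0.008, 0.001, -1.0]]
force: [-0.9, 1.0, -2.0]
finger_gap: 0.0267
finger_force: 99.5
```

>>> step_arm(rows=[{"travel": [0,0,0.25],"yaw": 0},{"travel": [0,0,0.5],"yaw": 0},{"travel": [0,0,0.75],"yaw": 0},{"travel": [0,0,0.98],"yaw": 0},{"travel": [0,0,0.98],"yaw": 0},{"travel": [0,0,0.98],"yaw": 0}])

```text
clock: 29.35
ee_pos: [0.4748, 0.0153, 0.1827]
eef_rot: [[-1.0, -0.0, 0.001], [-0.0, 1.0, -0.0], [-0.001, -0.0, -1.0]]
force: [1.3, -0.2, -1.3]
finger_gap: 0.0268
finger_force: 99.5
```

```bash
python3 -c "
from h import *
feel(4)
cv2.imwrite('pics/m2.png',cv2.resize(bot.grab_frame('scene')[150:240,230:340],None,fx=6,fy=6,interpolation=cv2.INTER_CUBIC))"
```

```text
t 29.55 F [ 0.2  -0.19 -1.2 ] P [0.4753 0.0152 0.1833] Tq [ 0.01 -0.01  0.01]
```

View pics/m2.png

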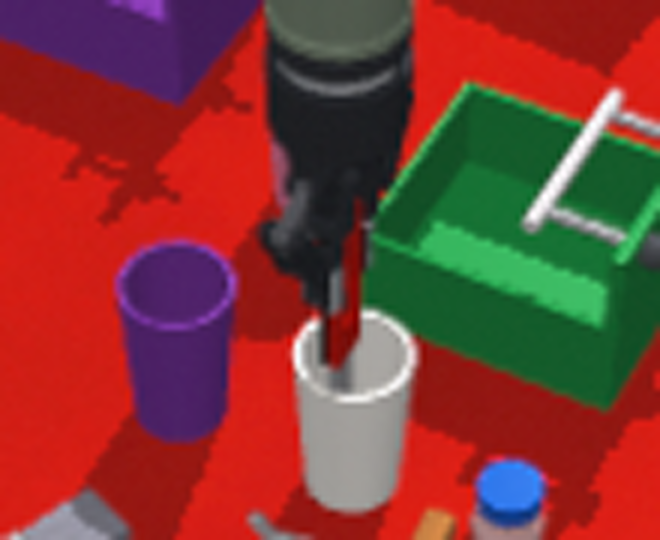

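The blade is inside the mug at about (340,370) in the crop, clear of the rim, and the mug is upright. Lower gently.

>>> step_arm(rows=[{"travel": [0,0,0.05],"yaw": 0},{"travel": [0,0,0.1],"yaw": 0},{"travel": [0,0,0.14],"yaw": 0},{"travel": [0,0,0.14],"yaw": 0}])

```text
clock: 30.0
ee_pos: [0.4736, 0.0154, 0.1696]
eef_rot: [[-1.0, -0.0, -0.001], [-0.0, 1.0, 0.0], [0.001, 0.0, -1.0]]
force: [-0.3, -0.7, -1.2]
finger_gap: 0.0267
finger_force: 99.5
```

```bash
python3 -c "
from h import *
feel(4)"
```

```text
t 30.2 F [-0.14 -0.26 -1.39] P [0.4739 0.0153 0.1701] Tq [-0.01 -0.02 -0.09]
```

>>> step_arm(rows=[{"travel": [0,0,0.01],"yaw": 0},{"travel": [0,0,0.02],"yaw": 0},{"travel": [0,0,0.02],"yaw": 0}])

```text
clock: 30.5
ee_pos: [0.4743, 0.0153, 0.1693]
eef_rot: [[-1.0, -0.0, 0.001], [-0.0, 1.0, -0.0], [-0.001, -0.0, -1.0]]
force: [-0.5, 0.1, 2.3]
finger_gap: 0.0271
finger_force: 99.9
```

```bash
python3 -c "
from h import *
feel(4)"
```

```text
t 30.7 F [-0.9   0.06  3.24] P [0.4743 0.0153 0.1692] Tq [ 0.1   0.25 -0.06]
```

The floor is felt at TCP 0.1693, as expected. Let go.

>>> step_arm(rows=[{"travel": [0,0,0],"yaw": 0},{"travel": [0,0,0],"yaw": 0},{"travel": [0,0,0],"yaw": 0},{"travel": [0,0,0],"yaw": 0},{"travel": [0,0,0],"yaw": 0},{"travel": [0,0,0],"yaw": 0},{"travel": [0,0,0],"yaw": 0},{"travel": [0,0,0],"yaw": 0}], hand=0.7, force=20)

```text
clock: 31.5
ee_pos: [0.4741, 0.0153, 0.1687]
eef_rot: [[-1.0, -0.0, 0.0], [-0.0, 1.0, 0.0], [-0.0, 0.0, -1.0]]
force: [0.5, -0.8, -1.0]
finger_gap: 0.0596
finger_force: 0.0
```

```bash
python3 -c "
from h import *
feel(3)
for n in('scene','top'):
    bot.grab_frame(n)
    for t in ('knife','mug'): print(n,t,[(np.round(r['at'],1),round(r['score'],2)) for r in bot.landmark_of(n,t)[:4]])
print(proj('scene',(.475,.0155,.155)))"
```

```text
t 31.65 F [-0.17 -0.5   0.82] P [0.4741 0.0153 0.1687] Tq [ 0.01 -0.01 -0.04]
scene knife [(array([281.6, 199.4]), 0.63)]
scene mug [(array([287.9, 227.3]), 0.87), (array([259.2, 218.3]), 0.81)]
top knife [(array([269.8, 220.3]), 0.59)]
top mug [(array([198.2, 271.3]), 0.59), (array([266.4, 221.9]), 0.5)]
[285.36273439 198.70066938]
```

>>> step_arm(rows=[{"travel": [0,0,-0.15],"yaw": 0},{"travel": [0,0,-0.4],"yaw": 0},{"travel": [0,0,-0.7],"yaw": 0},{"travel": [0,0,-1],"yaw": 0},{"travel": [0,0,-1],"yaw": 0}])

```text
clock: 32.45
ee_pos: [0.4769, 0.0149, 0.2537]
eef_rot: [[-1.0, -0.0, 0.009], [-0.0, 1.0, -0.001], [-0.009, -0.001, -1.0]]
force: [0.5, 0.2, 0.4]
finger_gap: 0.0596
finger_force: 0.0
```

>>> step_arm(rows=[{"travel": [0.3,0,-0.5],"yaw": 0},{"travel": [0.6,0,-1],"yaw": 0},{"travel": [0.6,0,-1],"yaw": 0},{"travel": [0.6,0,-1],"yaw": 0},{"travel": [0.6,0,-1],"yaw": 0}])

```text
clock: 32.95
ee_pos: [0.4255, 0.0154, 0.3275]
eef_rot: [[-1.0, -0.0, -0.002], [-0.0, 1.0, 0.0], [0.002, 0.0, -1.0]]
force: [0.6, 0.4, -0.4]
finger_gap: 0.0599
finger_force: 0.0
```

```bash
python3 -c "
from h import *
feel(2)
cv2.imwrite('pics/end.png',cv2.resize(bot.grab_frame('scene')[140:330,210:390],None,fx=3.1,fy=3.1,interpolation=cv2.INTER_CUBIC))"
```

```text
t 33.05 F [-0.12 -0.69 -0.56] P [0.4254 0.0154 0.327 ] Tq [ 0.01 -0.   -0.01]
```

View pics/end.png

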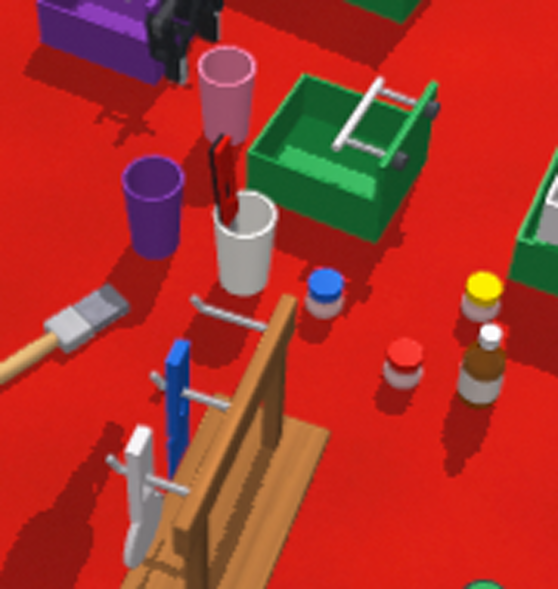

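The knife stands blade down in the upright white mug, leaning on the rim at about (225,180) in the crop. Everything else is in place and the gripper is clear.

```bash
python3 -c "
from bench import bot
print(bot.hand_in())"
```

```text
the job is handed in; nothing more can be done
None
```

The job is handed in at about 33 s: both blade faces were wiped at roughly 3 N, black face first and then red, and the knife stands blade down in the upright white mug, with nothing else visibly moved.

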